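Strip the drive shaft and nest its four parts for inspection

ROBOT

A 6-joint arm with a two-finger parallel gripper is mounted at the origin on a cart in front of the work surface, level with it; the furniture and walls round the work are solid. World frame = base frame: x ahead of the robot, y to its left, z up, the work surface at z = 0. Lengths are in m, angles in degrees, forces in N, time in s.
With the tool pointing down it reaches from about 0.4 to 0.825 m from the base axis. Payload 7 kg.
Tool frame: the origin (TCP) lies midway between the tips of the shut fingers; the grasp point (between the pads) lies r.hold_point_z behind it (r.hold_point_z is the distance from the TCP to the grasp point, in m); z points along the fingers, x is the direction in which the jaws open and shut, and the axes are right-handed (so a half turn about z gives the same grasp; the last joint's range is limited). The gripper opens to 88 mm and grips with 3 to 60 N. Pads are 19 mm wide; open, the fingers measure 130 mm over their backs; the gripper's body (78 mm by 193 mm) begins 47 mm behind the grasp point.
Start: joints at [-48.925, 20.546, 0.682, 0, -70.136, -16.507], TCP at [0.281, -0.614, 0.227] pointing down, gripper open.
Joint ranges: [-176.03, 176.03], [-82.01, 121.73], [-58.28, 71.71], [-173.87, 95.51], [-174.79, -0.11], [-173.66, 173.66]. Speed limits (degrees/s): [136.94, 136.94, 172.46, 180, 180, 180].

INTERFACE

Orientations are given as [roll, pitch, yaw] about the fixed x, y, z axes, in that order (R = Rz(yaw) Ry(pitch) Rx(roll)).
In Python, from plant import get_state, viewer, close_job, r gives the robot as it stands.
- The arm moves only by the tool apply_moves, never from a script. Its argument "plan" is a list of rows, each a list of 3 entries, a list of its own where there are three numbers: the closure in counts, from 0 (fully open) to 255 (shut), then the shift along the tool's x, y, z in units of 50 mm (1.0 is 50 mm), then the turn about the tool's z in units of 6 degrees (1.0 is 6 degrees). A call has 1 to 12 rows; each row shifts and turns the commanded pose from where the row before left it, along the tool's axes as they then stand; what a row does not reach is not made up. A row lasts 1/8 s, in which the tool goes at most 62.5 mm and 10.7 degrees, less where a joint would pass 70% of its speed; a pose out of reach is approached as far as the arm can. A call is refused whole if a number of a shift passes 1 or a number of a turn 1, either way. A call with a gripper value outside its range is refused whole. The fingers move at their own pace and stop on an object; "squeeze" is the grip in N (left out, the last holds). Time passes only in rows, so rows that do not move let the fingers close. It gives the time, the measured TCP pose, the force and the opening at its end, in the units of the state.
- get_state(): the state, without advancing time (a new reading comes with each control period).
- viewer.capture(name): name is "side" or "top" or "wrist"; returns a dict with "frame" (420x560x3 uint8, blue, green, red), "K" (3x3 intrinsics, pixels), "D" ([k1, k2, p1, p2, k3] as OpenCV has them; the pictures are not rectified), "R" (3x3) and "t" (3): a world point X has camera coordinates R X + t; the wrist camera has in their place "mount" (4x4, takes a point from camera to tool coordinates, whose origin is the TCP and whose axes are the tool frame's). Camera axes: x right, y down, z forward; pixel columns grow to the right and rows downward; lengths in m; the calibration is good to about 2 mm. A picture is of the moment at which its call begins: read the wrist's pose just before it. There is no depth.
- close_job(): hands the job in, once; it reports no verdict.
The state is a dict: "time_s": time; "joints": joint angles; "qd": joint speeds; "joint_torque": joint torques, N m; "tcp_pos": TCP position; "eef_rot": TCP orientation; "contact_force": force on the tool from outside, world axes, zero at the start; "moment": the same for the moment, N m; "gripper_width": finger opening in m.
Only numpy, scipy, OpenCV 4.12 (cv2) and the standard library are available. Lean on these libraries where they do the work, as an engineer would, in place of code of your own. Each camera call takes 0.05 s, during which the arm holds its last target.

TASK

Strip the upright drive shaft for inspection: lift off the loosened nut, the spacer sleeve, the gear and the bearing, one after another from the top, and set each one flat in its own grey nest, the one whose round recess fits its size. Leave the white powder jar standing where it is.

Things in the scene. Friction and masses are not known exactly. Their poses are not given: they have to be found in the camera images.
- shaft_stand: Upright steel stub shaft on a round stand, fixed. Flange 84 mm across, 12 mm high; shoulder 42 mm across up to 34 mm; then steps of 27, 17 and 13 mm diameter and a 7 mm stud ending 98 mm above the worktop. The four parts are slipped over it, one on another, with 1.5 mm play all round; they lift straight up (bearing by 64 mm to clear the stud). Origin: flange's underside centre; z up.
- nut: Knurled round nut, steel, the smallest and topmost part: 22 mm across, 16 mm high, 10 mm bore, about 35 g. It is already unscrewed and lifts straight off the stud. Starts with its underside 86 mm above the worktop. Origin at the centre of its underside; z along the bore, up.
- sleeve: Plain bright spacer sleeve, second from the top: 32 mm across, 18 mm high, 16 mm bore, about 60 g. Starts with its underside 68 mm above the worktop. Origin at the centre of its underside; z along the bore, up.
- gear: Bronze-coloured spur gear, third from the top: 48 mm across the teeth, 18 mm high, 20 mm bore, about 150 g. Starts with its underside 50 mm above the worktop. Any pair of opposite teeth can be gripped. Origin at the centre of its underside; z along the bore, up.
- bearing: Ball bearing with black seals, at the bottom of the stack on the shoulder: 62 mm across, 16 mm high, 30 mm bore, about 200 g. Starts with its underside 34 mm above the worktop. Origin at the centre of its underside; z along the bore, up.
- nut_nest: Grey printed nest for the nut, fixed: 54 mm square base plate, 5 mm thick, and on it a round rim 4.5 mm wide. The recess inside the rim is 34 mm across; its floor is 5 mm and the top of the rim 10 mm above the worktop; dark liner in the recess. The smallest of the four. Origin at the centre of its underside, on the recess axis; z up.
- sleeve_nest: Grey printed nest for the sleeve, fixed: 62 mm square base plate, 5 mm thick, and on it a round rim 4.5 mm wide. The recess inside the rim is 44 mm across; its floor is 5 mm and the top of the rim 10 mm above the worktop; dark liner in the recess. The second smallest. Origin at the centre of its underside, on the recess axis; z up.
- gear_nest: Grey printed nest for the gear, fixed: 76 mm square base plate, 5 mm thick, and on it a round rim 4.5 mm wide. The recess inside the rim is 60 mm across; its floor is 5 mm and the top of the rim 10 mm above the worktop; dark liner in the recess. The second largest. Origin at the centre of its underside, on the recess axis; z up.
- bearing_nest: Grey printed nest for the bearing, fixed: 88 mm square base plate, 5 mm thick, and on it a round rim 4.5 mm wide. The recess inside the rim is 74 mm across; its floor is 5 mm and the top of the rim 10 mm above the worktop; dark liner in the recess. The largest of the four. Origin at the centre of its underside, on the recess axis; z up.
- powder_jar: White metal-powder jar with a white lid, a loose bystander: 50 mm across, 62 mm high, standing at the far left of the worktop. Not to be moved or knocked over. Origin at the centre of its underside; z up.
Mind the look-alikes: they are no part of the job. What is shaped like the sleeve_nest but orange or pink is not meant.

How it is judged:
By the outcome, as a careful person would: the job done as asked, in the order asked, and still so for the second after the job is handed in, with the robot touching nothing.
It also fails if it takes over 102 s, if anything falls off the work surface, if the arm or the gripper's body presses on something with over 40 N, if the wrist force passes 120 N, or if a joint passes its speed limit or range.

## Working session

There is one attempt and no reset: what is moved stays moved. The work goes in short steps, Python scripts to look and compute and a tool call to move; the robot and the scene stay as the last step left them, time stands still between calls to the robot, and variables do not carry over. Pictures are saved under pics/ and viewed, and the job is handed in when it is done.

Besides the shell and the picture viewer there is one more tool, called after ">>>" as name(argument=value, ...), one argument or row to a line, values as JSON. apply_moves: Moves the arm, as the interface text tells. Its arguments: {"type":"object","properties":{"plan":{"type":"array","items":{"type":"array"}},"squeeze":{"type":"number"}},"required":["plan"]}

```bash
mkdir -p pics; ls; python3 - <<'E'
from plant import get_state, viewer, r
import cv2
print(get_state()); print(r.hold_point_z)
for n in ("top","side","wrist"):
    c=viewer.capture(n); cv2.imwrite(f"pics/{n}0.png",c["frame"])
    print(n,{k:v for k,v in c.items() if k!="frame"})
E
```

```text
pics
{'time_s': 0.0, 'joints': array([-4.89237625e+01,  2.05898418e+01,  6.32735570e-01, -2.01290944e-02,
       -7.01339244e+01, -1.65064835e+01]), 'qd': array([0.00839026, 0.08340144, 0.02148815, 0.05450495, 0.02932603,
       0.07900959]), 'joint_torque': array([ 2.41201858e-03, -5.82713914e+01,  2.93052810e+01,  6.99740499e+00,
        6.75927935e-03, -1.61017288e-04]), 'tcp_pos': array([ 0.28043385, -0.61345169,  0.22563274]), 'eef_rot': array([-1.79992276e+02, -9.26557738e-02,  1.14562892e+02]), 'contact_force': array([0.27819722, 1.09285133, 0.06146939]), 'moment': array([-0.01495043,  0.02113166,  0.00100353]), 'gripper_width': 0.08774944374386791}
0.0188
top {'K': array([[465.02247583,   0.        , 275.07733583],
       [  0.        , 465.02247583, 208.64504121],
       [  0.        ,   0.        ,   1.        ]]), 'D': array([-0.12300864,  0.        ,  0.        ,  0.        ,  0.        ]), 'R': array([[ 0.01344876, -0.99980689,  0.0143291 ],
       [-0.99713998, -0.01447599, -0.0741775 ],
       [ 0.0743706 , -0.01329052, -0.9971421 ]]), 't': array([-0.08562783,  0.58584
[... 365 characters left out ...]

       [ 0.04395119,  0.90195859, -0.42958002]]), 't': array([-0.59224302,  0.0578505 ,  1.28259161])}
wrist {'K': array([[338.8811349 ,   0.        , 280.79820756],
       [  0.        , 338.8811349 , 204.7780517 ],
       [  0.        ,   0.        ,   1.        ]]), 'D': array([-0.06471683,  0.        ,  0.        ,  0.        ,  0.        ]), 'mount': array([[ 9.99999023e-01,  8.87033861e-04, -1.08001526e-03,
         3.16369483e-04],
       [-5.19229956e-04,  9.53256046e-01,  3.02163269e-01,
        -8.22650243e-02],
       [ 1.29756013e-03, -3.02162413e-01,  9.53255576e-01,
        -1.58594783e-01],
       [ 0.00000000e+00,  0.00000000e+00,  0.00000000e+00,
         1.00000000e+00]])}
```

View pics/top0.png

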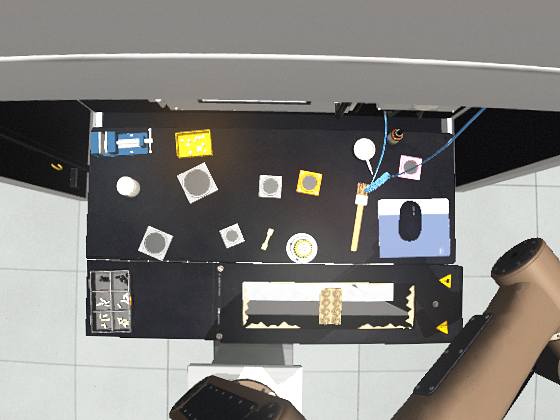

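View pics/side0.png

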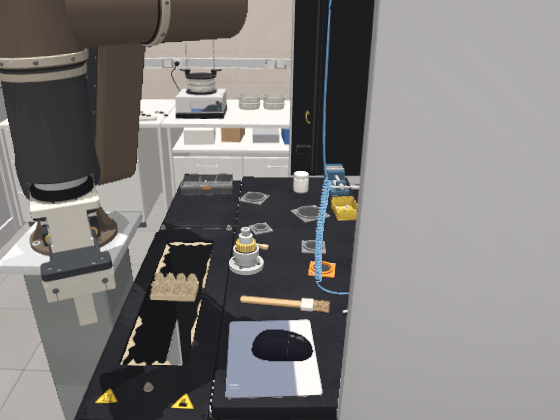

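View pics/wrist0.png

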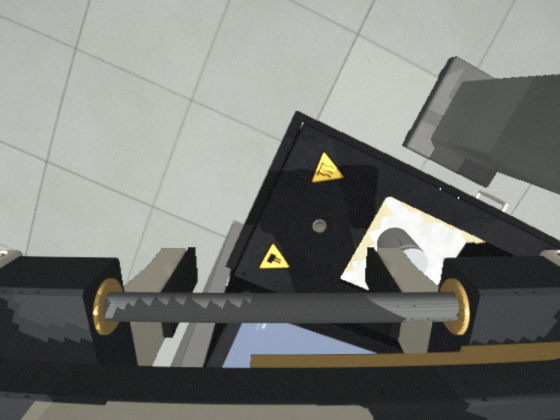

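The top view shows the stack at (302,248). Grey nests are at (197,183) large, (155,243), (270,186) and (232,236) small. The look-alikes are orange at (309,182) and pink at (410,167). The jar is at (128,187), and a cable hangs from above on the right.

```bash
python3 - <<'E'
import cv2,numpy as np
a=cv2.imread("pics/top0.png")
cv2.imwrite("pics/c1.png",cv2.resize(a[155:275,115:215],None,fx=5,fy=5,interpolation=2))
cv2.imwrite("pics/c2.png",cv2.resize(a[165:265,210:330],None,fx=6,fy=6,interpolation=2))
b=cv2.imread("pics/side0.png")
cv2.imwrite("pics/c3.png",cv2.resize(b[160:290,220:360],None,fx=4.5,fy=4.5,interpolation=2))
E
```

```text
(no output)
```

View pics/c1.png

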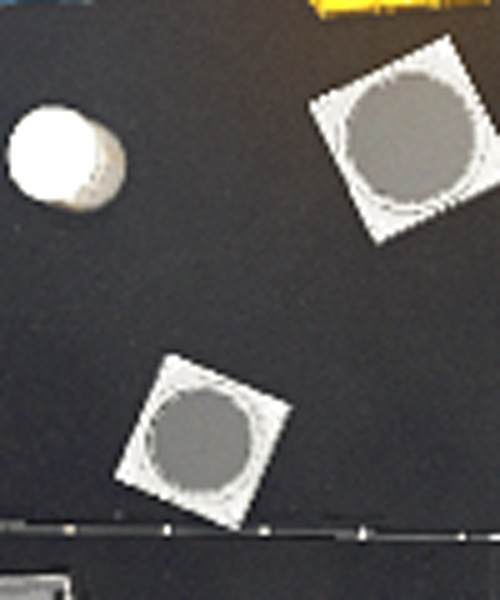

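View pics/c2.png

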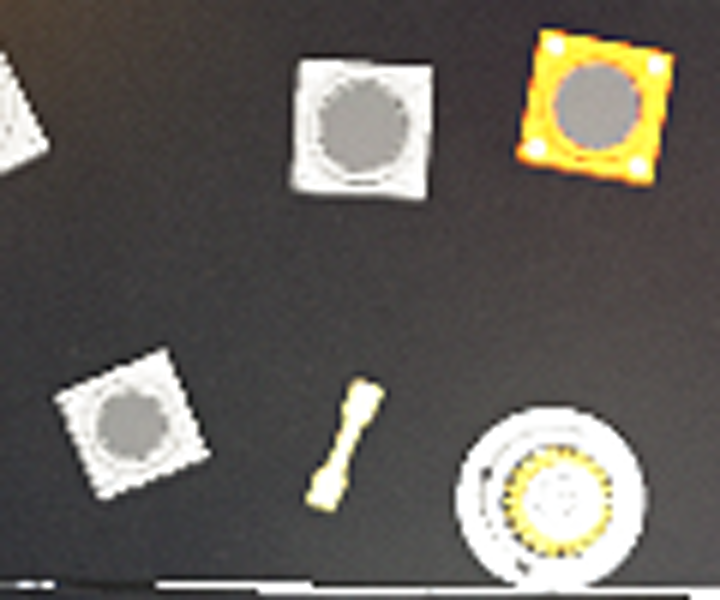

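View pics/c3.png

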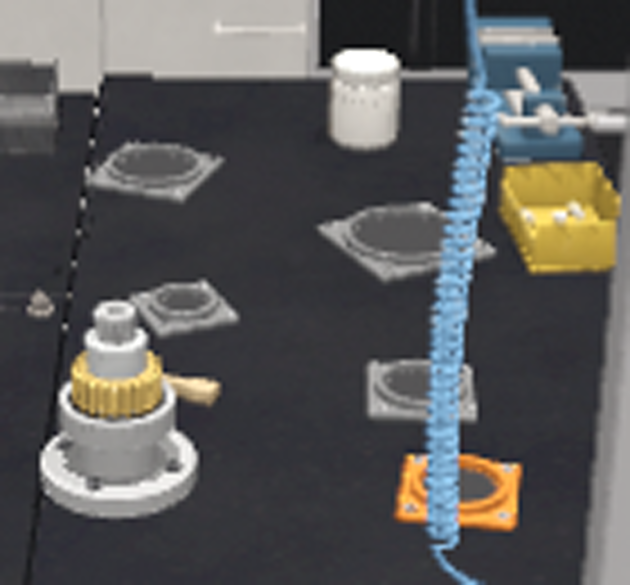

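```bash
cat > h.py <<'E'
import cv2,numpy as np
from plant import get_state, viewer, r
from scipy.spatial.transform import Rotation as Ro
def cam(n):
    s=get_state(); c=viewer.capture(n)
    if n=="wrist":
        T=np.eye(4);T[:3,:3]=Ro.from_euler('xyz',s["eef_rot"],degrees=True).as_matrix();T[:3,3]=s["tcp_pos"]
        W=np.linalg.inv(T@c["mount"]);c["R"]=W[:3,:3];c["t"]=W[:3,3]
    return c
def ray(c,px,z):
    u=cv2.undistortPoints(np.array([[px]],float),c["K"],c["D"])[0,0]
    d=c["R"].T@np.array([u[0],u[1],1]);o=-c["R"].T@c["t"]
    return (o+d*(z-o[2])/d[2])
def proj(c,X):
    return cv2.projectPoints(np.array(X,float).reshape(-1,3),cv2.Rodrigues(c["R"])[0],c["t"],c["K"],c["D"])[0][:,0]
E
python3 - <<'E'
from h import *
c=cam("top");f=c["frame"];g=f.max(2)
for n,(u,v),h in [("bearing",(197,183),26),("gear",(155,243),22),("sleeve",(270,186),16),("nut",(232,236),16),("orange",(309,182),17)]:
    m=(g[v-h:v+h,u-h:u+h]>100).astype(np.uint8)
    cs=max(cv2.findContours(m,0,2)[0],key=cv2.contourArea)
    (x,y),(w,hh),a=cv2.minAreaRect(cs); x+=u-h;y+=v-h
    P=ray(c,(x,y),.005); s=np.linalg.norm(ray(c,(x+1,y),.005)-P)
    print(n,(x,y),P.round(4),"side mm",w*s*1e3,hh*s*1e3)
for z,uv in [(.012,((550+.5)/6-.5+210,(497+.5)/6-.5+165)),(.068,((558.5)/6-.5+210,(500.5)/6-.5+165))]: print("stack",uv,ray(c,uv,z))
s=cam("side")
# nut top centre
uv=((115+.5)/4.5-.5+220,(310+.5)/4.5-.5+160); print("nut side",uv,ray(s,uv,.102))
uv=((120+.5)/4.5-.5+220,(466+.5)/4.5-.5+160); print("flange side",uv,ray(s,uv,.012))
E
```

```text
bearing (196.8000030517578, 182.5999984741211) [0.6583 0.1428 0.005 ] side mm 88.1785162883838 88.1785162883838
gear (154.9901638031006, 242.80819511413574) [0.4879 0.2558 0.005 ] side mm 77.7856799300984 77.62395602668715
sleeve (269.8307399749756, 186.20817184448242) [ 0.651  -0.0621  0.005 ] side mm 64.05888540632039 63.01160719690595
nut (231.50000190734863, 235.5) [0.5118 0.0423 0.005 ] side mm 55.21157652890012 55.21157652890012
orange (308.8159999847412, 182.51200103759766) [ 0.6632 -0.1713  0.005 ] side mm 64.90227928343315 64.39916345922398
stack (301.25, 247.41666666666669) [ 0.48146701 -0.151279    0.012     ]
stack (302.5833333333333, 247.91666666666669) [ 0.48064478 -0.15086281  0.068     ]
nut side (245.16666666666666, 228.5) [ 0.4809632  -0.15594106  0.102     ]
flange side (246.27777777777777, 263.1666666666667) [ 0.4823189  -0.16376972  0.012     ]
```

```bash
python3 - <<'E'
from h import *
c=cam("top");s=cam("side")
def tri(a,b):
    ua=cv2.undistortPoints(np.array([[a]],float),c["K"],c["D"]).reshape(2,1);ub=cv2.undistortPoints(np.array([[b]],float),s["K"],s["D"]).reshape(2,1)
    X=cv2.triangulatePoints(np.c_[c["R"],c["t"]],np.c_[s["R"],s["t"]],ua,ub)[:,0];return X[:3]/X[3]
print("coil bottom",tri((368,190),(318,282)),"coil top",tri((388,175),(327,182)))
print("jar",ray(c,(125,185),.062), ray(c,(130,189),.0))
for z in (.1,.3,.5,.7,1.0): print(z,"cable line",ray(c,(385,130),z),ray(s,(328,120),z))
E
```

```text
coil bottom [ 0.63801681 -0.32592888  0.06523661] coil top [ 0.64522876 -0.32326658  0.28679449]
jar [0.64213988 0.32901344 0.062     ] [0.63844317 0.33361473 0.        ]
0.1 cable line [ 0.79467299 -0.36525493  0.1       ] [0.79186368 0.87740407 0.1       ]
0.3 cable line [ 0.74410815 -0.31435224  0.3       ] [0.69242509 0.0906082  0.3       ]
0.5 cable line [ 0.69354331 -0.26344956  0.5       ] [ 0.5929865  -0.69618767  0.5       ]
0.7 cable line [ 0.64297847 -0.21254687  0.7       ] [ 0.49354791 -1.48298354  0.7       ]
1.0 cable line [ 0.56713121 -0.13619285  1.        ] [ 0.34439003 -2.66317735  1.        ]
```

```bash
python3 - <<'E'
import cv2
a=cv2.imread("pics/top0.png")
cv2.imwrite("pics/c4.png",cv2.resize(a[95:225,340:500],None,fx=5,fy=4.6,interpolation=2))
E
```

```text
(no output)
```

View pics/c4.png

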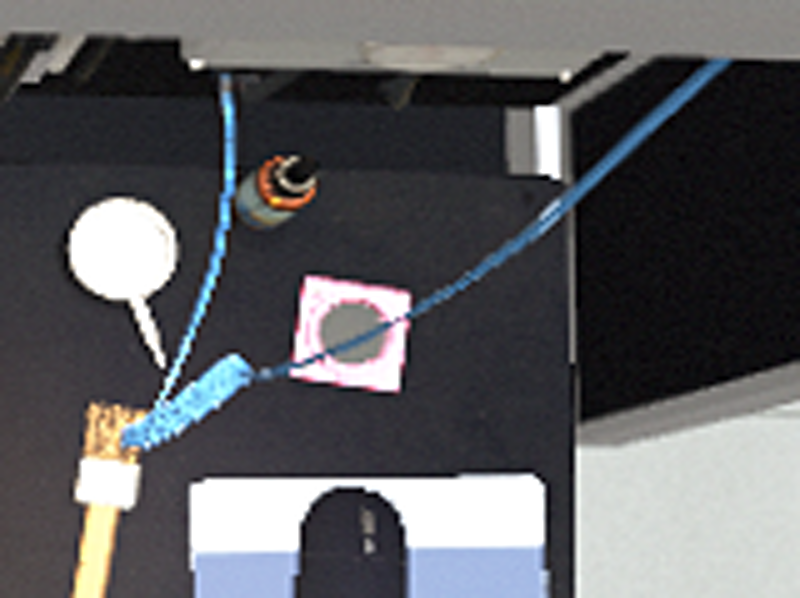

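Choice: stack at world (0.481, −0.152). The grey nests measure 88, 78, 63 and 55 mm, which matches bearing, gear, sleeve and nut. Orange (309,182) and pink (410,167) are rejected, and the coil cable at (0.64, −0.325) has to be avoided. I'll move over the stack and refine with the wrist camera.

>>> apply_moves(
  plan=[
    [0,[0.4,0.45,0],0],
    [0,[0.6,0.67,0],0],
    [0,[0.6,0.67,0],0],
    [0,[0.6,0.67,0],0],
    [0,[0.6,0.67,0],0],
    [0,[0.6,0.67,0],0],
    [0,[0.6,0.67,0],0],
    [0,[0.6,0.67,0],0],
    [0,[0.6,0.67,0],0],
    [0,[0.6,0.67,0],0],
    [0,[0.6,0.67,0],0],
    [0,[0.33,0.32,0],0],
  ],
)

```text
time_s: 1.85
tcp_pos: [0.4812, -0.1507, 0.2268]
eef_rot: [180.0, 0.0, 114.7]
contact_force: [0.2, -0.1, 0.1]
gripper_width: 0.0878
```

>>> apply_moves(
  plan=[
    [0,[0,0,0],0],
    [0,[0,0,0],0],
  ],
)

```text
time_s: 2.1
tcp_pos: [0.4802, -0.1528, 0.2266]
eef_rot: [-180.0, 0.0, 114.6]
contact_force: [0.1, 0.1, 0.3]
gripper_width: 0.0877
```

```bash
python3 - <<'E'
from h import *
import json
s=get_state();print(s["time_s"],s["tcp_pos"],s["eef_rot"],s["contact_force"],s["joints"])
c=cam("wrist");cv2.imwrite("pics/w1.png",c["frame"])
print(proj(c,[[.481,-.152,.102],[.481,-.152,.086],[.481,-.152,.012]]))
E
```

```text
2.1 [ 0.48021958 -0.15281636  0.22661017] [-1.79998881e+02  3.04409751e-03  1.14582744e+02] [0.09379878 0.13932461 0.34794377] [ 4.72095145e+00  4.28842639e+00 -2.04594931e+01  3.57132006e-03
 -6.52520991e+01 -7.01397021e+01]
[[281.29528459 197.71459096]
 [281.29443122 192.78448263]
 [281.29126302 175.12905627]]
```

View pics/w1.png

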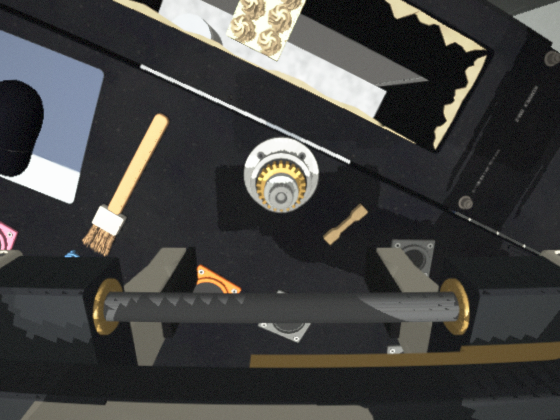

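```bash
python3 - <<'E'
import cv2
a=cv2.imread("pics/w1.png")
cv2.imwrite("pics/c5.png",cv2.resize(a[130:220,235:330],None,fx=6,fy=6,interpolation=2))
E
```

```text
(no output)
```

View pics/c5.png

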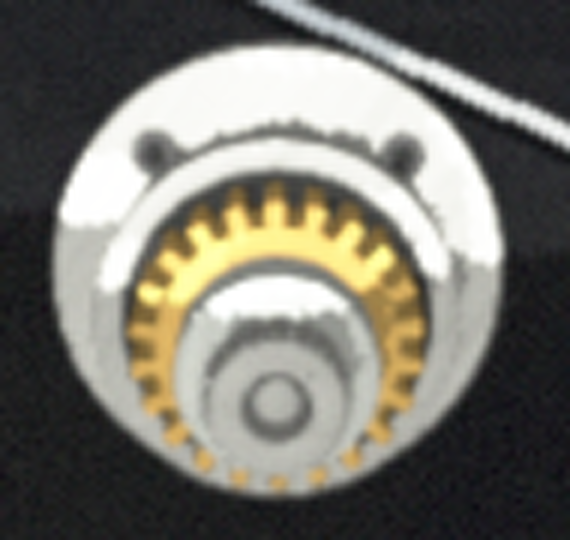

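```bash
python3 - <<'E'
from h import *
c=cam("wrist")
for (a,b),z in [((277,405),.102),((276.5,402),.098),((278,270),.012)]:
    uv=((a+.5)/6-.5+235,(b+.5)/6-.5+130);print(uv,ray(c,uv,z))
print(get_state()["tcp_pos"])
E
```

```text
(280.75, 197.08333333333331) [ 0.4805463  -0.15294622  0.102     ]
(280.6666666666667, 196.58333333333331) [ 0.48122402 -0.1527235   0.098     ]
(280.9166666666667, 174.58333333333334) [ 0.48047079 -0.15291619  0.012     ]
[ 0.48006489 -0.1532379   0.2265656 ]
```

Nut centre at crop (277,405) puts the axis at (0.4806, −0.1529), so the TCP is already over it. I'm descending for the nut with the tip about 8 mm above its underside, to leave clearance over the nest rim.

>>> apply_moves(
  plan=[
    [0,[0,0,0.5],0],
    [80,[0,0,0.8],0],
    [120,[0,0,0.8],0],
    [120,[0,0,0.4],0],
    [120,[0,0,0.15],0],
    [120,[0,0,0],0],
    [120,[0,0,0],0],
  ],
  squeeze=20,
)

```text
time_s: 3.08
tcp_pos: [0.4811, -0.1528, 0.0951]
eef_rot: [179.9, 0.0, 114.6]
contact_force: [0.4, -0.3, -0.0]
gripper_width: 0.0468
```

```bash
python3 - <<'E'
from h import *
s=get_state();print(s["time_s"],s["tcp_pos"],s["gripper_width"],s["contact_force"])
c=cam("side");x=c["frame"];cv2.imwrite("pics/s2.png",cv2.resize(x[130:290,170:330],None,fx=3.7,fy=3.7,interpolation=2))
c=cam("wrist");cv2.imwrite("pics/w2.png",c["frame"])
E
```

```text
3.075 [ 0.48108883 -0.15277653  0.09506241] 0.046759628677457275 [ 0.41103736 -0.30312279 -0.02258026]
```

View pics/s2.png

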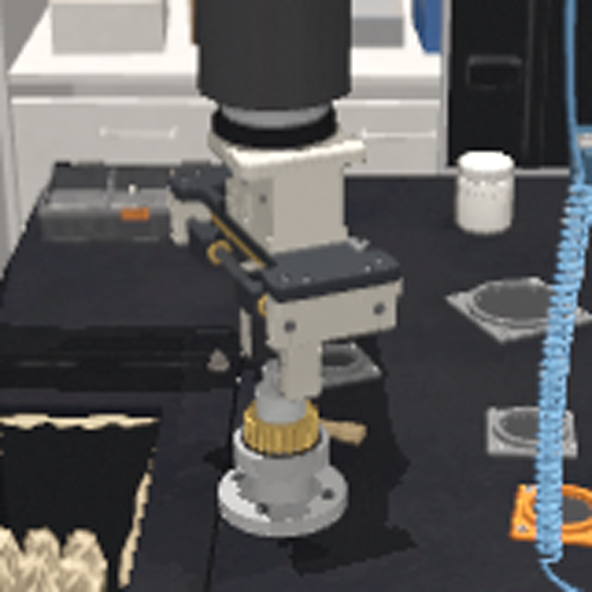

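View pics/w2.png

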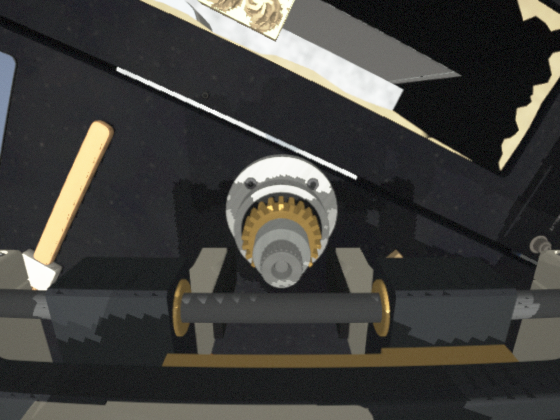

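The nut is centred between the pads in the wrist view at (281,265). I'll close on it and lift.

>>> apply_moves(
  plan=[
    [120,[0,0,0.03],0],
    [255,[0,0,0],0],
    [255,[0,0,0],0],
    [255,[0,0,0],0],
    [255,[0,0,0],0],
    [255,[0,0,0],0],
    [255,[0,0,-0.1],0],
    [255,[0,0,-0.3],0],
    [255,[0,0,-0.3],0],
    [255,[0,0,0],0],
    [255,[0,0,0],0],
  ],
  squeeze=25,
)

```text
time_s: 4.55
tcp_pos: [0.4803, -0.1525, 0.1277]
eef_rot: [180.0, -0.0, 114.6]
contact_force: [-0.5, 0.4, -0.0]
gripper_width: 0.0205
```

```bash
python3 - <<'E'
from h import *
s=get_state();print(s["time_s"],s["tcp_pos"],s["gripper_width"],s["contact_force"])
y=np.radians(114.58);p=s["tcp_pos"]
d=np.array([.5118,.0423])-p[:2]
print("units",(d@[np.cos(y),np.sin(y)])/.05,(d@[np.sin(y),-np.cos(y)])/.05)
c=cam("wrist");cv2.imwrite("pics/w3.png",c["frame"])
E
```

```text
4.55 [ 0.4802945  -0.15247243  0.12766907] 0.020495215334087845 [-0.53368552  0.38634571 -0.04996548]
units 3.280345742774285 2.193374214962696
```

View pics/w3.png

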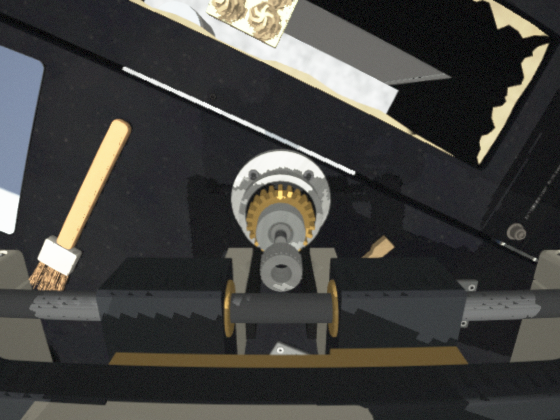

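>>> apply_moves(
  plan=[
    [255,[0,0,-0.4],0],
    [255,[0.4,0.27,-0.3],0],
    [255,[0.6,0.4,0],0],
    [255,[0.6,0.4,0],0],
    [255,[0.6,0.4,0],0],
    [255,[0.6,0.4,0],0],
    [255,[0.48,0.32,0],0],
    [255,[0,0,0],0],
    [255,[0,0,0],0],
  ],
)

```text
time_s: 5.72
tcp_pos: [0.5113, 0.0419, 0.162]
eef_rot: [-179.9, -0.0, 114.6]
contact_force: [0.1, -0.3, 0.0]
gripper_width: 0.0207
```

```bash
python3 - <<'E'
from h import *
s=get_state();print(s["time_s"],s["tcp_pos"],s["gripper_width"],s["contact_force"])
c=cam("wrist");cv2.imwrite("pics/w4.png",c["frame"])
print(proj(c,[[.5118,.0423,.005]]))
cv2.imwrite("pics/c6.png",cv2.resize(c["frame"][120:290,200:360],None,fx=3.5,fy=3.5,interpolation=2))
E
```

```text
5.725 [0.51132217 0.04187774 0.1620027 ] 0.020726077692553777 [ 0.05843273 -0.34403911  0.03934978]
[[281.03404404 187.97311789]]
```

View pics/w4.png

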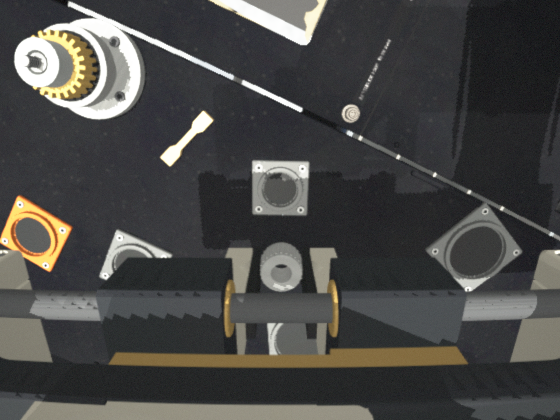

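View pics/c6.png

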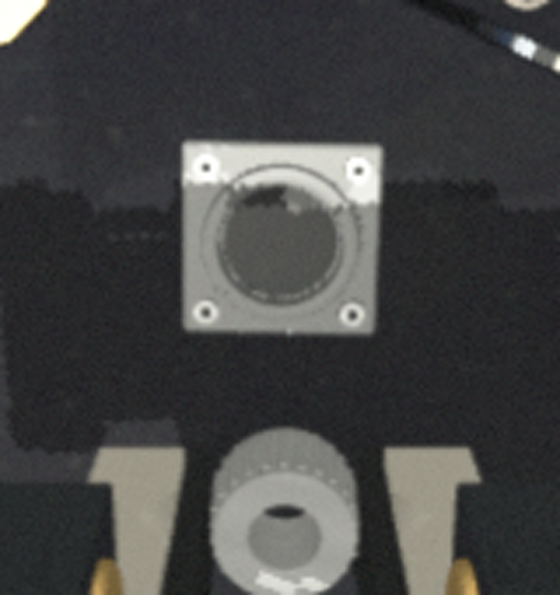

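>>> apply_moves(
  plan=[
    [255,[-0.01,0,0.5],0],
    [255,[0,0,0.8],0],
    [255,[0,0,0.8],0],
    [255,[0,0,0.5],0],
    [255,[0,0,0.2],0],
    [255,[0,0,0.08],0],
    [255,[0,0,0],0],
    [255,[0,0,0],0],
  ],
)

```text
time_s: 6.78
tcp_pos: [0.5126, 0.0419, 0.0195]
eef_rot: [179.9, 0.0, 114.6]
contact_force: [-0.1, 0.3, -0.3]
gripper_width: 0.0206
```

```bash
python3 - <<'E'
from h import *
s=get_state();print(s["time_s"],s["tcp_pos"],s["gripper_width"],s["contact_force"])
c=cam("side");cv2.imwrite("pics/c7.png",cv2.resize(c["frame"][190:250,230:300],None,fx=8,fy=8,interpolation=2))
E
```

```text
6.775 [0.5126333  0.04191038 0.01948936] 0.020558620737267237 [-0.05907137  0.33025667 -0.30034099]
```

View pics/c7.png

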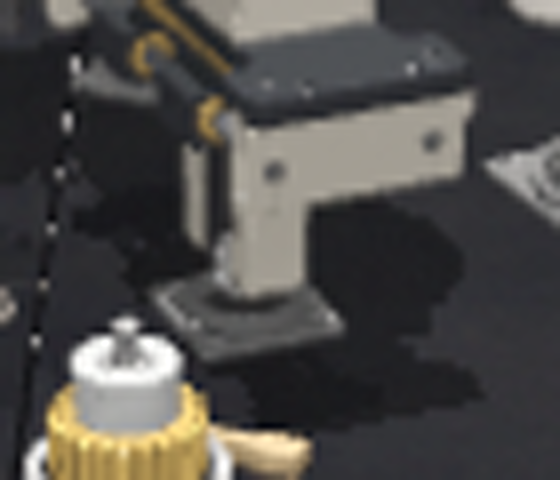

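>>> apply_moves(
  plan=[
    [255,[0,0,0.03],0],
    [255,[0,0,0.03],0],
    [255,[0,0,0.03],0],
    [255,[0,0,0],0],
  ],
)

```text
time_s: 7.32
tcp_pos: [0.5119, 0.0416, 0.0139]
eef_rot: [-180.0, 0.0, 114.6]
contact_force: [-0.2, -0.4, -0.2]
gripper_width: 0.0208
```

>>> apply_moves(
  plan=[
    [255,[0,0,0.02],0],
    [255,[0,0,0.01],0],
    [255,[0,0,0],0],
  ],
)

```text
time_s: 7.7
tcp_pos: [0.512, 0.0417, 0.0125]
eef_rot: [-180.0, 0.0, 114.6]
contact_force: [0.2, 0.7, -0.3]
gripper_width: 0.0207
```

>>> apply_moves(
  plan=[
    [190,[0,0,0],0],
    [150,[0,0,0],0],
    [120,[0,0,0],0],
    [120,[0,0,0],0],
    [120,[0,0,-0.2],0],
    [120,[0,0,-0.6],0],
    [120,[0,0,-0.9],0],
    [60,[0,0,-0.9],0],
    [0,[0,0,-0.9],0],
    [0,[0,0,-0.4],0],
    [0,[0,0,0],0],
    [0,[0,0,0],0],
  ],
)

```text
time_s: 9.2
tcp_pos: [0.5114, 0.0416, 0.2072]
eef_rot: [-180.0, -0.0, 114.6]
contact_force: [0.0, 0.1, 0.3]
gripper_width: 0.0863
```

```bash
python3 - <<'E'
from h import *
s=get_state();print(s["time_s"],s["tcp_pos"],s["gripper_width"],s["contact_force"])
c=cam("wrist");cv2.imwrite("pics/w5.png",c["frame"])
for n,P in dict(nut=(.512,.0423),sleeve=(.651,-.0621),gear=(.4879,.2558),bear=(.6583,.1428),stack=(.4806,-.1529)).items():print(n,proj(c,[[*P,.005]]))
E
```

```text
9.2 [0.51143601 0.04155066 0.20715141] 0.0863081955521743 [0.00478214 0.06365643 0.28250752]
nut [[281.2459305  177.52686174]]
sleeve [[151.27844292 246.76060938]]
gear [[455.7935574  234.00075488]]
bear [[305.52940497 314.09597977]]
stack [[119.73529253  72.74523518]]
```

View pics/w5.png

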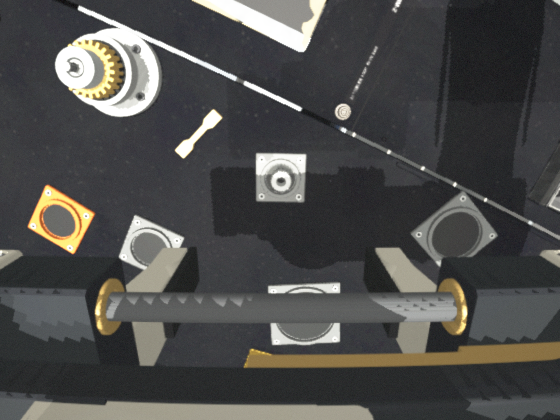

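Nut sits in the middle of its nest at (281,180) and the arm is clear. Now the sleeve.

>>> apply_moves(
  plan=[
    [0,[-0.38,-0.26,0],0],
    [0,[-0.6,-0.4,0],0],
    [0,[-0.6,-0.4,0],0],
    [0,[-0.6,-0.4,0],0],
    [0,[-0.6,-0.4,0],0],
    [0,[-0.5,-0.32,0.2],0],
    [0,[0,0,0.5],0],
    [60,[0,0,0.7],0],
    [80,[0,0,0.6],0],
    [80,[0,0,0.3],0],
    [80,[0,0,0],0],
    [80,[0,0,0],0],
  ],
)

```text
time_s: 10.75
tcp_pos: [0.4818, -0.1528, 0.0934]
eef_rot: [180.0, 0.0, 114.6]
contact_force: [-1.3, 0.5, 0.9]
gripper_width: 0.0601
```

```bash
python3 - <<'E'
from h import *
s=get_state();print(s["time_s"],s["tcp_pos"],s["gripper_width"],s["contact_force"])
y=np.radians(s["eef_rot"][2])
d=np.array([.4806,-.1529])-s["tcp_pos"][:2]
print("units",(d@[np.cos(y),np.sin(y)])/.05,(d@[np.sin(y),-np.cos(y)])/.05,(s["tcp_pos"][2]-.0755)/.05)
c=cam("wrist");cv2.imwrite("pics/w6.png",c["frame"])
E
```

```text
10.75 [ 0.48175823 -0.15282101  0.09336449] 0.06013918937753862 [-1.34394739  0.54507904  0.87251286]
units 0.008202330873798147 -0.02172122315719431 0.3572898338275257
```

View pics/w6.png

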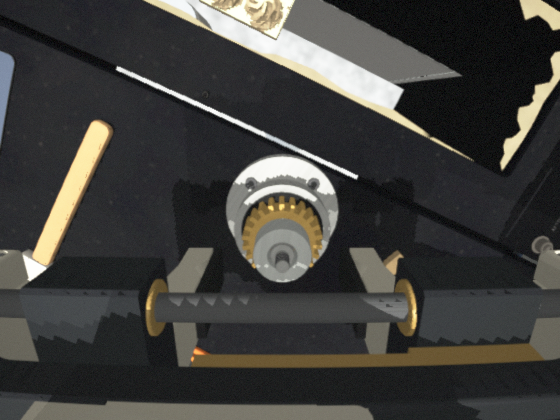

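The sleeve is centred between the open pads at (281,250). I'll go down 18 mm, grip and lift.

>>> apply_moves(
  plan=[
    [80,[0,-0.01,0.26],0],
    [80,[0,0,0.09],0],
    [80,[0,0,0],0],
    [255,[0,0,0],0],
    [255,[0,0,0],0],
    [255,[0,0,0],0],
    [255,[0,0,0],0],
    [255,[0,0,-0.1],0],
    [255,[0,0,-0.3],0],
    [255,[0,0,-0.5],0],
    [255,[0,0,-0.5],0],
    [255,[0,0,0],0],
  ],
  squeeze=25,
)

```text
time_s: 12.3
tcp_pos: [0.4822, -0.1531, 0.148]
eef_rot: [179.7, 0.1, 114.6]
contact_force: [0.9, -0.6, -0.2]
gripper_width: 0.0303
```

```bash
python3 - <<'E'
from h import *
s=get_state();print(s["time_s"],s["tcp_pos"],s["gripper_width"],s["contact_force"])
y=np.radians(114.58)
d=np.array([.651,-.0621])-s["tcp_pos"][:2]
print("units",(d@[np.cos(y),np.sin(y)])/.05,(d@[np.sin(y),-np.cos(y)])/.05)
c=cam("wrist");cv2.imwrite("pics/w7.png",c["frame"])
E
```

```text
12.3 [ 0.48220062 -0.15306554  0.14802187] 0.030339219747667737 [ 0.86681021 -0.59636803 -0.16093013]
units 0.2501600958122217 3.8268268648229258
```

View pics/w7.png

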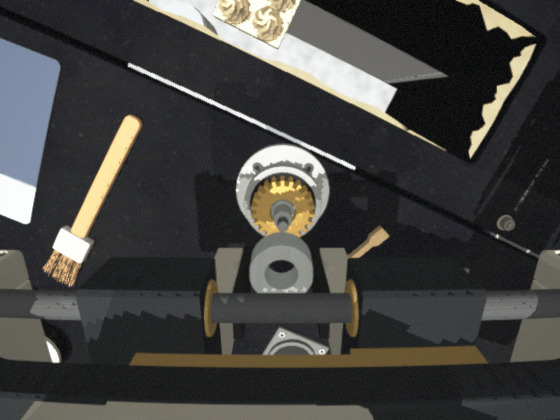

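>>> apply_moves(
  plan=[
    [255,[0,0.25,-0.1],0],
    [255,[0.05,0.5,0],0],
    [255,[0.05,0.6,0],0],
    [255,[0.05,0.6,0],0],
    [255,[0.05,0.6,0],0],
    [255,[0.05,0.6,0],0],
    [255,[0,0.45,0],0],
    [255,[0,0.23,0],0],
    [255,[0,0,0],0],
    [255,[0,0,0],0],
  ],
)

```text
time_s: 13.6
tcp_pos: [0.649, -0.0621, 0.1498]
eef_rot: [-180.0, -0.0, 114.6]
contact_force: [-0.4, 0.7, -0.2]
gripper_width: 0.0304
```

```bash
python3 - <<'E'
from h import *
s=get_state();print(s["time_s"],s["tcp_pos"],s["gripper_width"],s["contact_force"])
c=cam("wrist");cv2.imwrite("pics/w8.png",c["frame"])
print(proj(c,[[.651,-.0621,.005]]))
cv2.imwrite("pics/c8.png",cv2.resize(c["frame"][120:290,200:360],None,fx=3.5,fy=3.5,interpolation=2))
E
```

```text
13.6 [ 0.64903905 -0.06212306  0.14978168] 0.030437320483114122 [-0.41308279  0.66785887 -0.17908613]
[[279.93579694 192.44800075]]
```

View pics/w8.png

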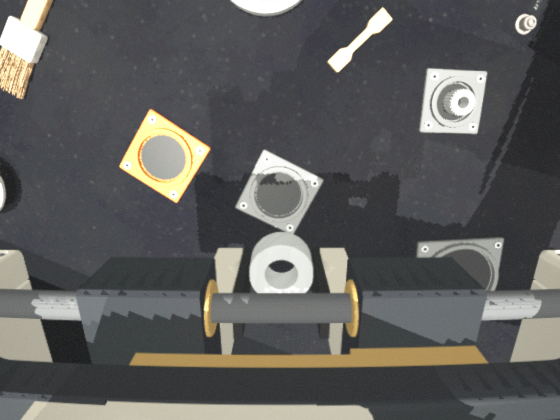

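View pics/c8.png

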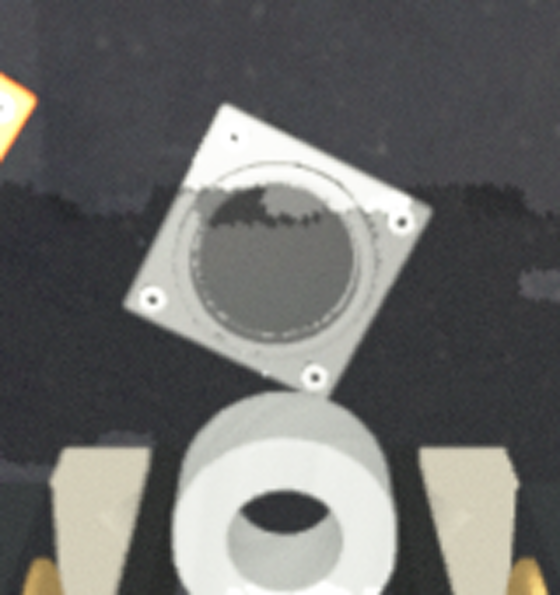

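Nest screws average to (278,194), 1–2 px off the prediction. I'm correcting by (−0.03, 0.05) units and lowering.

>>> apply_moves(
  plan=[
    [255,[-0.03,0.05,0.4],0],
    [255,[0,0,0.8],0],
    [255,[0,0,0.7],0],
    [255,[0,0,0.4],0],
    [255,[0,0,0.2],0],
    [255,[0,0,0.1],0],
    [255,[0,0,0.03],0],
    [255,[0,0,0],0],
    [255,[0,0,0],0],
  ],
)

```text
time_s: 14.78
tcp_pos: [0.6528, -0.0623, 0.0192]
eef_rot: [179.9, 0.0, 114.6]
contact_force: [-0.2, 0.3, -0.8]
gripper_width: 0.0307
```

```bash
python3 - <<'E'
from h import *
s=get_state();print(s["time_s"],s["tcp_pos"],s["gripper_width"],s["contact_force"])
c=cam("wrist");cv2.imwrite("pics/w9.png",c["frame"])
E
```

```text
14.775 [ 0.65283669 -0.06227656  0.01921333] 0.030746817363655782 [-0.19804862  0.29687977 -0.79596901]
```

View pics/w9.png

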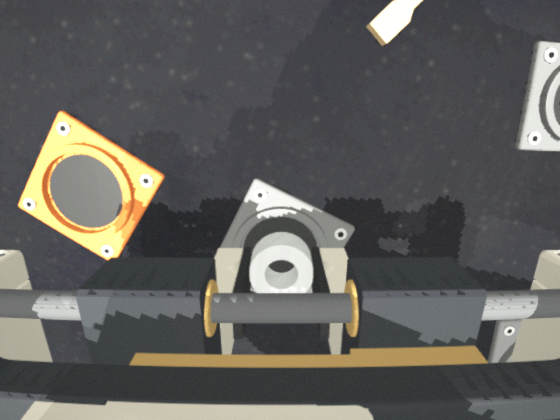

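>>> apply_moves(
  plan=[
    [255,[0,0,0.04],0],
    [255,[0,0,0.04],0],
    [255,[0,0,0.03],0],
    [255,[0,0,0],0],
    [255,[0,0,0],0],
  ],
)

```text
time_s: 15.45
tcp_pos: [0.6525, -0.0624, 0.013]
eef_rot: [-180.0, 0.0, 114.6]
contact_force: [-0.5, -0.2, -0.8]
gripper_width: 0.031
```

>>> apply_moves(
  plan=[
    [165,[0,0,0],0],
    [120,[0,0,0],0],
    [90,[0,0,0],0],
    [90,[0,0,0],0],
    [90,[0,0,-0.2],0],
    [90,[0,0,-0.6],0],
    [90,[0,0,-0.9],0],
    [60,[0,0,-0.9],0],
    [0,[0,0,-0.9],0],
    [0,[0,0,-0.4],0],
    [0,[0,0,0],0],
    [0,[0,0,0],0],
  ],
)

```text
time_s: 16.95
tcp_pos: [0.6519, -0.0623, 0.2075]
eef_rot: [-180.0, -0.0, 114.6]
contact_force: [-0.1, -0.3, -0.6]
gripper_width: 0.0876
```

```bash
python3 - <<'E'
from h import *
s=get_state();print(s["time_s"],s["tcp_pos"],s["gripper_width"],s["contact_force"])
c=cam("wrist");cv2.imwrite("pics/w10.png",c["frame"])
y=np.radians(114.58)
d=np.array([.4806,-.1529])-s["tcp_pos"][:2]
print("units",(d@[np.cos(y),np.sin(y)])/.05,(d@[np.sin(y),-np.cos(y)])/.05)
E
```

```text
16.95 [ 0.65189624 -0.06231507  0.20754825] 0.08763710015593988 [-0.06618563 -0.31742606 -0.61934309]
units -0.22246562294816474 -3.8690723898114507
```

View pics/w10.png

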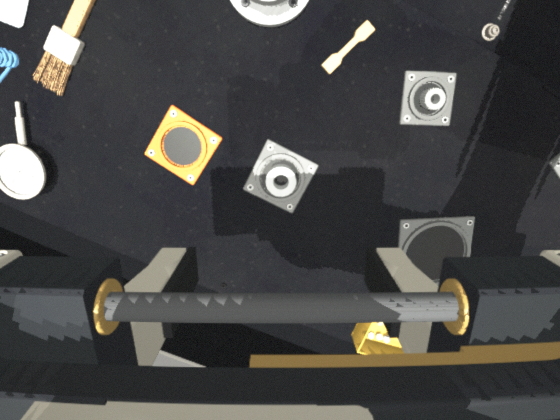

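Sleeve is seated in the grey nest at (281,178). Next is the gear.

>>> apply_moves(
  plan=[
    [0,[0,-0.25,0],0],
    [0,[-0.03,-0.55,0],0],
    [0,[-0.05,-0.65,0],0],
    [0,[-0.05,-0.7,0],0],
    [0,[-0.05,-0.7,0],0],
    [0,[-0.04,-0.6,0],0],
    [0,[0,-0.42,0.2],0],
    [0,[0,0,0.5],0],
    [0,[0,0,0.7],0],
    [0,[0,0,0.5],0],
    [0,[0,0,0.2],0],
    [0,[0,0,0],0],
  ],
)

```text
time_s: 18.5
tcp_pos: [0.4805, -0.153, 0.1027]
eef_rot: [-179.9, -0.0, 114.6]
contact_force: [0.6, 0.8, 0.1]
gripper_width: 0.0874
```

>>> apply_moves(
  plan=[
    [0,[0,0,0],0],
  ],
)

```text
time_s: 18.62
tcp_pos: [0.4816, -0.1529, 0.104]
eef_rot: [179.9, 0.0, 114.6]
contact_force: [0.3, -0.3, -0.3]
gripper_width: 0.0878
```

```bash
python3 - <<'E'
from h import *
s=get_state();print(s["time_s"],s["tcp_pos"],s["gripper_width"],s["contact_force"])
y=np.radians(s["eef_rot"][2])
d=np.array([.4806,-.1529])-s["tcp_pos"][:2]
print("units",(d@[np.cos(y),np.sin(y)])/.05,(d@[np.sin(y),-np.cos(y)])/.05,(s["tcp_pos"][2]-.0575)/.05)
c=cam("wrist");cv2.imwrite("pics/w11.png",c["frame"])
E
```

```text
18.625 [ 0.48164773 -0.15285462  0.10396987] 0.0878375434841462 [ 0.30671392 -0.29429611 -0.26835661]
units 0.007892858528864738 -0.019432438514704376 0.9293973497219558
```

View pics/w11.png

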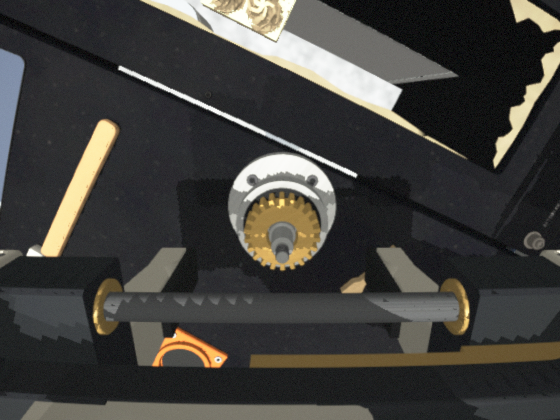

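>>> apply_moves(
  plan=[
    [0,[0,-0.01,0.4],0],
    [30,[0,0,0.35],0],
    [30,[0,0,0.15],0],
    [30,[0,0,0.03],0],
    [30,[0,0,0],0],
    [255,[0,0,0],0],
    [255,[0,0,0],0],
    [255,[0,0,0],0],
    [255,[0,0,0],0],
    [255,[0,0,0],0],
  ],
  squeeze=35,
)

```text
time_s: 19.92
tcp_pos: [0.4807, -0.153, 0.0567]
eef_rot: [180.0, 0.0, 114.6]
contact_force: [-0.5, 0.3, 1.8]
gripper_width: 0.0463
```

>>> apply_moves(
  plan=[
    [255,[0,0,-0.1],0],
    [255,[0,0,-0.3],0],
    [255,[0,0,-0.4],0],
    [255,[0,0,-0.4],0],
    [255,[0,0,-0.4],0],
    [255,[0,0,-0.4],0],
    [255,[0,0,0],0],
    [255,[0,0,0],0],
  ],
)

```text
time_s: 20.92
tcp_pos: [0.4802, -0.1529, 0.1564]
eef_rot: [-180.0, -0.0, 114.6]
contact_force: [-0.2, 0.5, -2.1]
gripper_width: 0.0463
```

```bash
python3 - <<'E'
from h import *
s=get_state();print(s["time_s"],s["tcp_pos"],s["gripper_width"],s["contact_force"])
y=np.radians(s["eef_rot"][2])
d=np.array([.4879,.2558])-s["tcp_pos"][:2]
print("units",(d@[np.cos(y),np.sin(y)])/.05,(d@[np.sin(y),-np.cos(y)])/.05)
c=cam("wrist");cv2.imwrite("pics/w12.png",c["frame"])
E
```

```text
20.925 [ 0.48019679 -0.15290656  0.15638797] 0.04634314069870451 [-0.2468021   0.52961881 -2.11883868]
units 7.370861704482987 3.5370263462817233
```

View pics/w12.png

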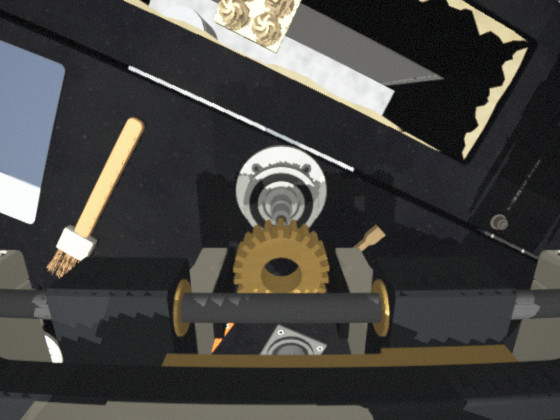

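Gear is held level at (281,268). Moving to its nest.

>>> apply_moves(
  plan=[
    [255,[0.25,0.12,-0.1],0],
    [255,[0.55,0.26,0],0],
    [255,[0.75,0.36,0],0],
    [255,[0.75,0.36,0],0],
    [255,[0.75,0.36,0],0],
    [255,[0.75,0.36,0],0],
    [255,[0.75,0.36,0],0],
    [255,[0.75,0.36,0],0],
    [255,[0.75,0.36,0],0],
    [255,[0.7,0.34,0],0],
    [255,[0.4,0.2,0],0],
    [255,[0.22,0.1,0],0],
  ],
)

```text
time_s: 22.48
tcp_pos: [0.4879, 0.2568, 0.1612]
eef_rot: [-179.9, 0.0, 114.6]
contact_force: [0.2, -0.7, -1.3]
gripper_width: 0.0464
```

>>> apply_moves(
  plan=[
    [255,[0,0,0],0],
    [255,[0,0,0],0],
  ],
)

```text
time_s: 22.72
tcp_pos: [0.4882, 0.2548, 0.1615]
eef_rot: [-180.0, 0.0, 114.5]
contact_force: [0.4, -0.3, -1.4]
gripper_width: 0.0462
```

```bash
python3 - <<'E'
from h import *
s=get_state();print(s["time_s"],s["tcp_pos"],s["gripper_width"],s["contact_force"])
c=cam("wrist");cv2.imwrite("pics/w13.png",c["frame"])
print(proj(c,[[.4879,.2558,.005]]))
cv2.imwrite("pics/c13.png",cv2.resize(c["frame"][120:290,200:360],None,fx=3.5,fy=3.5,interpolation=2))
E
```

```text
22.725 [0.48818994 0.25478089 0.16148108] 0.046195096606247564 [ 0.43056455 -0.26213363 -1.44368351]
[[281.97014531 187.53611023]]
```

View pics/w13.png

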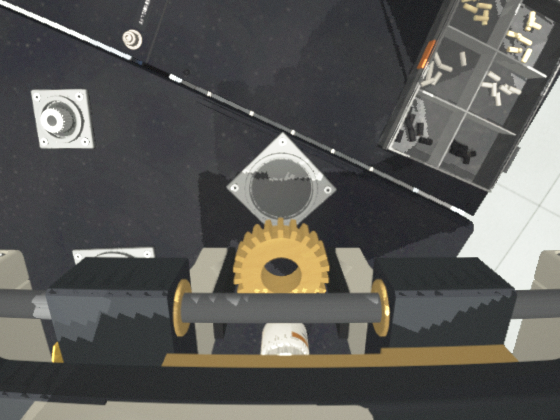

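View pics/c13.png

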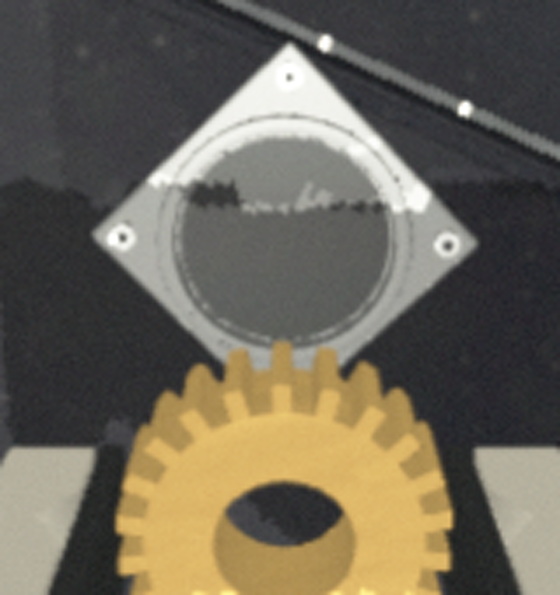

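>>> apply_moves(
  plan=[
    [255,[0,0.02,0.4],0],
    [255,[0,0,0.8],0],
    [255,[0,0,0.8],0],
    [255,[0,0,0.5],0],
    [255,[0,0,0.25],0],
    [255,[0,0,0.09],0],
    [255,[0,0,0],0],
    [255,[0,0,0],0],
  ],
)

```text
time_s: 23.78
tcp_pos: [0.4898, 0.2566, 0.0206]
eef_rot: [179.9, -0.0, 114.6]
contact_force: [-0.2, -0.9, -2.3]
gripper_width: 0.0465
```

```bash
python3 - <<'E'
from h import *
s=get_state();print(s["time_s"],s["tcp_pos"],s["gripper_width"],s["contact_force"])
c=cam("wrist");cv2.imwrite("pics/w14.png",c["frame"])
E
```

```text
23.775 [0.48982365 0.25664822 0.02058704] 0.04646138994171455 [-0.19039041 -0.85892526 -2.25952866]
```

View pics/w14.png

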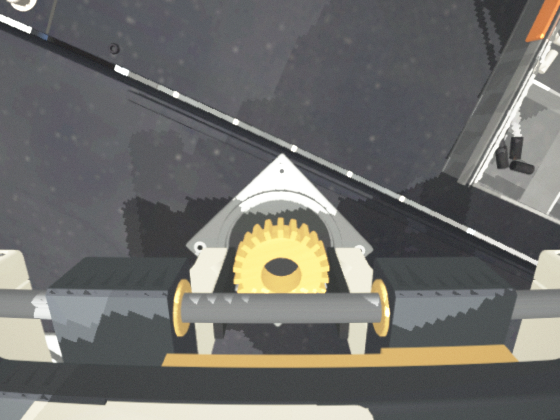

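>>> apply_moves(
  plan=[
    [255,[0,0,0.06],0],
    [255,[0,0,0.05],0],
    [255,[0,0,0.03],0],
    [255,[0,0,0.01],0],
    [255,[0,0,0],0],
  ],
)

```text
time_s: 24.45
tcp_pos: [0.4893, 0.2561, 0.012]
eef_rot: [-180.0, 0.0, 114.6]
contact_force: [-0.1, 0.4, -1.4]
gripper_width: 0.0466
```

>>> apply_moves(
  plan=[
    [110,[0,0,0],0],
    [80,[0,0,0],0],
    [50,[0,0,0],0],
    [50,[0,0,0],0],
    [50,[0,0,-0.2],0],
    [50,[0,0,-0.6],0],
    [50,[0,0,-0.9],0],
    [30,[0,0,-0.9],0],
    [0,[0,0,-0.9],0],
    [0,[0,0,-0.4],0],
    [0,[0,0,0],0],
    [0,[0,0,0],0],
  ],
)

```text
time_s: 25.95
tcp_pos: [0.4888, 0.2558, 0.2066]
eef_rot: [-180.0, -0.0, 114.6]
contact_force: [-0.1, 0.2, -1.4]
gripper_width: 0.0878
```

```bash
python3 - <<'E'
from h import *
s=get_state();print(s["time_s"],s["tcp_pos"],s["gripper_width"],s["contact_force"])
c=cam("wrist");cv2.imwrite("pics/w15.png",c["frame"])
y=np.radians(114.58)
d=np.array([.4806,-.1529])-s["tcp_pos"][:2]
print("units",(d@[np.cos(y),np.sin(y)])/.05,(d@[np.sin(y),-np.cos(y)])/.05)
E
```

```text
25.95 [0.4887769  0.25579574 0.20661967] 0.08784552135607722 [-0.11205307  0.18974726 -1.43343461]
units -7.365179843734205 -3.5487676984400265
```

View pics/w15.png

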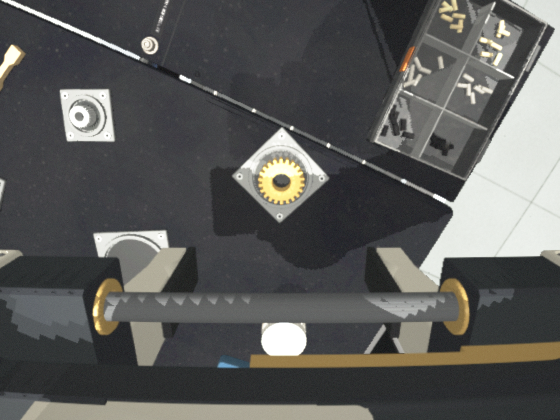

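Gear is seated at (281,180) and the jar is upright at (284,340). Now the bearing.

>>> apply_moves(
  plan=[
    [0,[-0.25,-0.12,0],0],
    [0,[-0.55,-0.26,0],0],
    [0,[-0.75,-0.36,0],0],
    [0,[-0.75,-0.36,0],0],
    [0,[-0.75,-0.36,0],0],
    [0,[-0.75,-0.36,0],0],
    [0,[-0.75,-0.36,0],0],
    [0,[-0.75,-0.36,0],0],
    [0,[-0.75,-0.36,0],0],
    [0,[-0.7,-0.34,0],0],
    [0,[-0.4,-0.2,0],0],
    [0,[-0.21,-0.11,0.2],0],
  ],
)

```text
time_s: 27.5
tcp_pos: [0.4804, -0.1538, 0.1966]
eef_rot: [180.0, 0.0, 114.5]
contact_force: [-0.6, 0.1, -0.1]
gripper_width: 0.0878
```

>>> apply_moves(
  plan=[
    [0,[0,0,0.5],0],
    [0,[0,0,0.7],0],
    [0,[0,0,0.5],0],
    [0,[0,0,0.2],0],
    [0,[0,0,0],0],
    [0,[0,0,0],0],
  ],
)

```text
time_s: 28.25
tcp_pos: [0.4815, -0.1523, 0.1029]
eef_rot: [179.9, 0.0, 114.6]
contact_force: [0.0, -0.0, 0.4]
gripper_width: 0.0876
```

```bash
python3 - <<'E'
from h import *
s=get_state();print(s["time_s"],s["tcp_pos"],s["gripper_width"],s["contact_force"])
y=np.radians(s["eef_rot"][2])
d=np.array([.4806,-.1529])-s["tcp_pos"][:2]
print("units",(d@[np.cos(y),np.sin(y)])/.05,(d@[np.sin(y),-np.cos(y)])/.05,(s["tcp_pos"][2]-.0415)/.05)
c=cam("wrist");cv2.imwrite("pics/w16.png",c["frame"])
E
```

```text
28.25 [ 0.48147073 -0.15230075  0.10287487] 0.0875650188191033 [ 0.01865046 -0.04979323  0.35615445]
units -0.003651127007985966 -0.020822599230040914 1.22749739297897
```

View pics/w16.png

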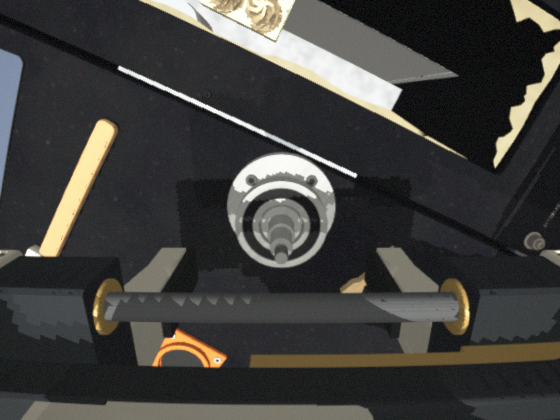

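>>> apply_moves(
  plan=[
    [0,[0,-0.01,0.5],0],
    [0,[0,0,0.4],0],
    [0,[0,0,0.2],0],
    [0,[0,0,0.1],0],
    [0,[0,0,0.02],0],
    [0,[0,0,0],0],
  ],
  squeeze=40,
)

```text
time_s: 29.05
tcp_pos: [0.4808, -0.1526, 0.0416]
eef_rot: [180.0, 0.0, 114.6]
contact_force: [-0.3, 0.0, -0.1]
gripper_width: 0.0874
```

>>> apply_moves(
  plan=[
    [255,[0,0,0],0],
    [255,[0,0,0],0],
    [255,[0,0,0],0],
    [255,[0,0,0],0],
    [255,[0,0,0],0],
    [255,[0,0,-0.1],0],
    [255,[0,0,-0.2],0],
    [255,[0,0,-0.2],0],
    [255,[0,0,0],0],
  ],
)

```text
time_s: 30.18
tcp_pos: [0.4812, -0.1525, 0.0672]
eef_rot: [179.9, 0.0, 114.6]
contact_force: [-0.0, -0.5, -2.0]
gripper_width: 0.0603
```

```bash
python3 - <<'E'
from h import *
s=get_state();print(s["time_s"],s["tcp_pos"],s["gripper_width"],s["contact_force"],s["moment"])
c=cam("wrist");cv2.imwrite("pics/w17.png",c["frame"])
E
```

```text
30.175 [ 0.48117645 -0.15252806  0.06722709] 0.060321023081242334 [-0.04789403 -0.45834209 -2.04235578] [ 0.00752352 -0.01667443 -0.03276953]
```

View pics/w17.png

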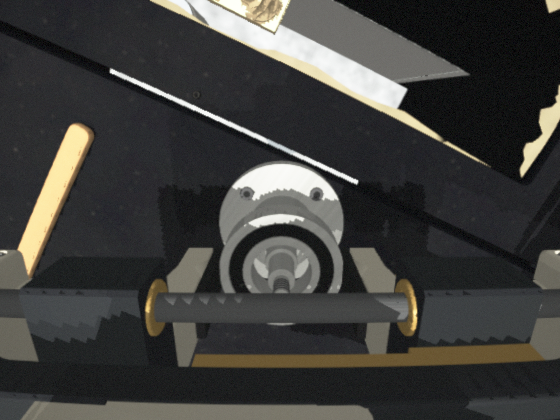

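Bearing is rising level. I'll lift it fully clear of the stud.

>>> apply_moves(
  plan=[
    [255,[0,0,-0.2],0],
    [255,[0,0,-0.4],0],
    [255,[0,0,-0.5],0],
    [255,[0,0,-0.5],0],
    [255,[0,0,-0.3],0],
    [255,[0,0,0],0],
    [255,[0,0,0],0],
  ],
)

```text
time_s: 31.1
tcp_pos: [0.4797, -0.1525, 0.1602]
eef_rot: [-179.9, -0.0, 114.6]
contact_force: [-0.3, 0.2, -2.0]
gripper_width: 0.0601
```

```bash
python3 - <<'E'
from h import *
s=get_state();print(s["time_s"],s["tcp_pos"],s["gripper_width"],s["contact_force"],s["moment"])
y=np.radians(s["eef_rot"][2])
d=np.array([.6583,.1428])-s["tcp_pos"][:2]
print("units",(d@[np.cos(y),np.sin(y)])/.05,(d@[np.sin(y),-np.cos(y)])/.05)
c=cam("wrist");cv2.imwrite("pics/w18.png",c["frame"])
E
```

```text
31.1 [ 0.47974754 -0.15247786  0.1601618 ] 0.06007247125933076 [-0.32624588  0.20398201 -2.02488509] [ 0.02237585  0.03899354 -0.00945034]
units 3.8877580569058945 5.70204656521864
```

View pics/w18.png

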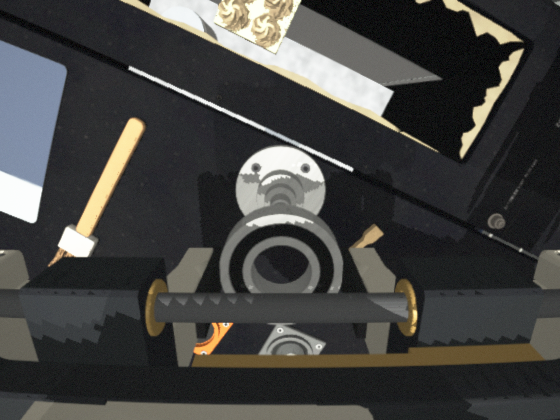

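Clear of the stud. Carrying it to the bearing nest.

>>> apply_moves(
  plan=[
    [255,[0.12,0.18,0],0],
    [255,[0.26,0.4,0],0],
    [255,[0.4,0.58,0],0],
    [255,[0.42,0.6,0],0],
    [255,[0.42,0.6,0],0],
    [255,[0.42,0.6,0],0],
    [255,[0.42,0.6,0],0],
    [255,[0.42,0.6,0],0],
    [255,[0.4,0.58,0],0],
    [255,[0.34,0.52,0],0],
    [255,[0.2,0.3,0],0],
    [255,[0.1,0.14,0],0],
  ],
)

```text
time_s: 32.65
tcp_pos: [0.6581, 0.1451, 0.1601]
eef_rot: [-179.9, 0.0, 114.6]
contact_force: [-0.3, -0.3, -1.1]
gripper_width: 0.0605
```

>>> apply_moves(
  plan=[
    [255,[0,0,0],0],
    [255,[0,0,0],0],
  ],
)

```text
time_s: 32.9
tcp_pos: [0.6577, 0.1435, 0.1612]
eef_rot: [-180.0, -0.0, 114.5]
contact_force: [0.1, 0.1, -2.3]
gripper_width: 0.0604
```

```bash
python3 - <<'E'
from h import *
s=get_state();print(s["time_s"],s["tcp_pos"],s["gripper_width"],s["contact_force"])
c=cam("wrist");cv2.imwrite("pics/w19.png",c["frame"])
print(proj(c,[[.6583,.1428,.005]]))
cv2.imwrite("pics/c19.png",cv2.resize(c["frame"][120:290,200:360],None,fx=3.5,fy=3.5,interpolation=2))
E
```

```text
32.9 [0.6577052  0.14346137 0.16118255] 0.06044857549374487 [ 0.05217236  0.05049511 -2.28323104]
[[279.95819347 187.66422795]]
```

View pics/w19.png

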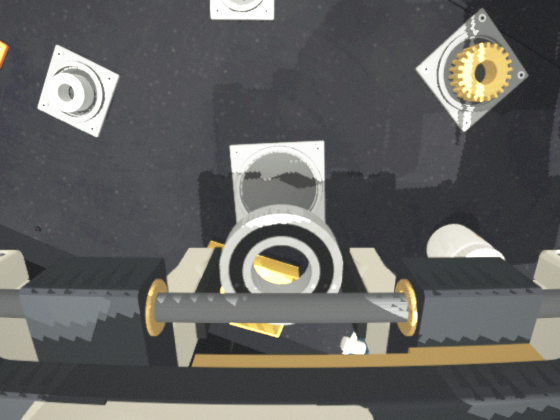

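View pics/c19.png

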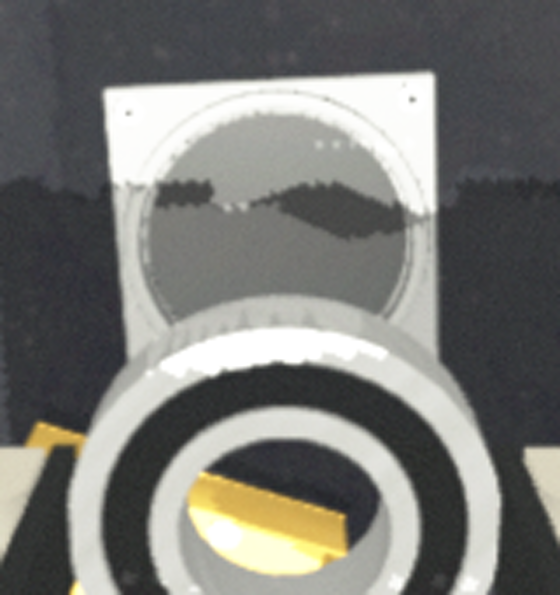

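>>> apply_moves(
  plan=[
    [255,[-0.02,0,0.4],0],
    [255,[0,0,0.8],0],
    [255,[0,0,0.8],0],
    [255,[0,0,0.45],0],
    [255,[0,0,0.25],0],
    [255,[0,0,0.1],0],
    [255,[0,0,0],0],
    [255,[0,0,0],0],
  ],
)

```text
time_s: 33.95
tcp_pos: [0.6592, 0.1435, 0.0222]
eef_rot: [179.9, 0.0, 114.6]
contact_force: [0.5, 0.2, -1.6]
gripper_width: 0.0605
```

```bash
python3 - <<'E'
from h import *
s=get_state();print(s["time_s"],s["tcp_pos"],s["gripper_width"],s["contact_force"])
c=cam("wrist");cv2.imwrite("pics/w20.png",c["frame"])
E
```

```text
33.95 [0.65918937 0.14354684 0.02222819] 0.06048827120492579 [ 0.5157619   0.1852517  -1.61851422]
```

View pics/w20.png

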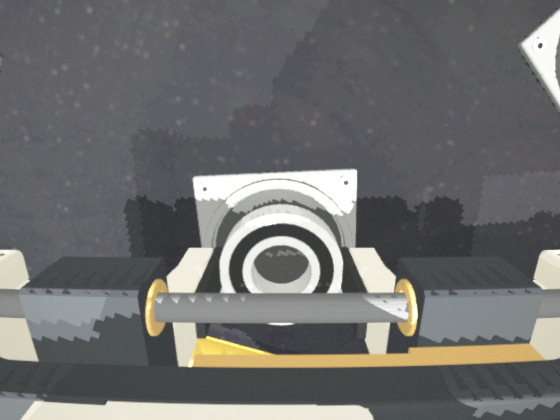

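>>> apply_moves(
  plan=[
    [255,[-0.02,0,0.07],0],
    [255,[0,0,0.06],0],
    [255,[0,0,0.04],0],
    [255,[0,0,0.01],0],
    [255,[0,0,0],0],
    [255,[0,0,0],0],
  ],
)

```text
time_s: 34.75
tcp_pos: [0.6588, 0.1423, 0.0122]
eef_rot: [-180.0, 0.0, 114.6]
contact_force: [-2.6, -0.8, 3.1]
gripper_width: 0.0605
```

>>> apply_moves(
  plan=[
    [255,[0,0,0.01],0],
    [60,[0,0,0],0],
    [30,[0,0,0],0],
    [0,[0,0,0],0],
    [0,[0,0,0],0],
    [0,[0,0,-0.2],0],
    [0,[0,0,-0.6],0],
    [0,[0,0,-0.9],0],
    [0,[0,0,-0.9],0],
    [0,[0,0,-0.9],0],
    [0,[0,0,-0.6],0],
    [0,[0,0,0],0],
  ],
)

```text
time_s: 36.25
tcp_pos: [0.6604, 0.1428, 0.2209]
eef_rot: [179.6, 0.0, 114.6]
contact_force: [-0.3, -0.0, -0.7]
gripper_width: 0.0874
```

>>> apply_moves(
  plan=[
    [0,[0,0,0],0],
  ],
)

```text
time_s: 36.38
tcp_pos: [0.6585, 0.1423, 0.2165]
eef_rot: [-180.0, -0.0, 114.6]
contact_force: [0.6, 0.5, -0.3]
gripper_width: 0.0874
```

```bash
python3 - <<'E'
from h import *
s=get_state();print(s["time_s"],s["tcp_pos"],s["gripper_width"],s["contact_force"])
c=cam("wrist");cv2.imwrite("pics/w21.png",c["frame"])
c=cam("side");cv2.imwrite("pics/s21.png",cv2.resize(c["frame"][160:290,220:360],None,fx=4.5,fy=4.5,interpolation=2))
E
```

```text
36.375 [0.65852387 0.14231341 0.21654614] 0.08741831477286302 [ 0.56182932  0.47138068 -0.32681492]
```

View pics/w21.png

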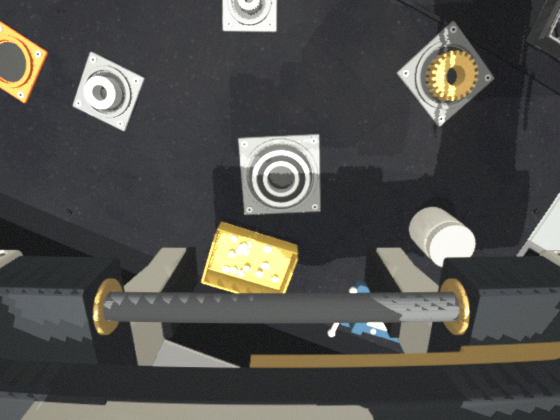

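View pics/s21.png

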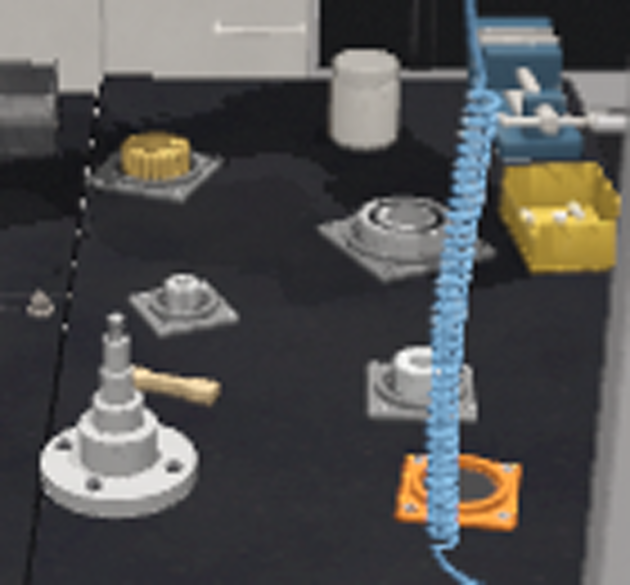

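The side view shows the bare shaft at (115,400). Nut, sleeve, gear and bearing all sit level in their grey nests, and the jar stands at its original pixels (365,100). The gripper is open and clear at z 0.217, so I'm handing in.

```bash
python3 -c "
from plant import close_job
print(close_job())"
```

```text
the job is handed in; nothing more can be done
None
```

I stripped the shaft in the order asked: nut, sleeve, gear, then bearing. Each part is in its own grey nest, chosen by measured plate size, with the orange and pink look-alikes left alone. The job was handed in at about 36 s; the hand-in itself gives no verdict.

**Final checks:** The last wrist and side pictures show the shaft bare and all four parts seated level near the middle of their recesses. The jar is standing at the same place in the side picture as at the start. The gripper was open and well clear.

**Forces:** The largest reading was about 4 N, as the bearing touched down. Readings were taken only at the end of each move call.

**Disagreements:**
- **Nest positions:** the top and wrist cameras differed by 1–2 mm, which I corrected before lowering.
- **Vertical force:** it still read −1.4 N after the gear was released, then went back to near zero. I put that down to sensor bias, since the picture showed the gear seated.

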